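Pass the squeegee through the guard's hatch

ROBOT

A 7-joint arm with a two-finger parallel gripper is mounted at the origin on a cart in front of the work surface, level with it; the furniture and walls round the work are solid. World frame = base frame: x ahead of the robot, y to its left, z up, the work surface at z = 0. Lengths are in m, angles in degrees, forces in N, time in s.
With the tool pointing down it reaches from about 0.425 to 0.875 m from the base axis. Payload 4.7 kg.
Tool frame: the origin (TCP) lies at the very end of the fingers, on their centre line; the grasp point (between the pads) lies 19 mm behind it; z points along the fingers, y is the direction in which the jaws open and shut (so a half turn about z gives the same grasp; the last joint's range is limited). The gripper opens to 87 mm and grips with 3 to 60 N. Pads are 19 mm wide; open, the fingers measure 117 mm over their backs; the gripper's body (75 mm by 190 mm) begins 51 mm behind the grasp point.
Start: joints at [69.162, 18.392, -4.016, 83.108, 1.295, 78.541, -3.26], TCP at [0.24, -0.604, 0.223] pointing down, gripper open.
Joint ranges: [-163.93, 163.93], [-17.29, 119.83], [-79.2, 71.16], [3.27, 140.29], [-89.18, 269.18], [5.43, 117.66], [-154.24, 154.24]. Speed limits (degrees/s): [147.25, 147.25, 180, 180, 180, 180, 180].

INTERFACE

Orientations are given as [roll, pitch, yaw] about the fixed x, y, z axes, in that order (R = Rz(yaw) Ry(pitch) Rx(roll)).
In Python, from cell import * gives the robot as it stands.
- The arm moves only by the tool drive_tool, never from a script. Its argument "moves" is text: rows parted by semicolons, each of 5 numbers parted by spaces: the shift along the tool's x, y, z in m, then the turn about the tool's z in degrees, then the gripper's target within -1 to 1 (fully open at 1, half-way at 0, shut at -1). In form: x y z yaw fingers; .... A call has exactly 8 rows; each row is the pose to reach, as a shift and turn from the pose commanded when the call began, along the tool's axes at that moment; what a row does not reach only later rows make up. A row lasts 1/10 s, in which the tool goes at most 50 mm and 8.59 degrees, less where a joint would pass 70% of its speed; a pose out of reach is approached as far as the arm can. A call with a gripper value outside its range is refused whole. The fingers move at their own pace and stop on an object; "grip_force" is the grip in N (left out, the last holds). Time passes only in rows, so rows that repeat a pose let the fingers close, or fill a call up. It gives the time, the measured TCP pose, the force and the opening at its end, in the units of the state.
- get_obs(): the state, without advancing time (a new reading comes with each control period).
- read_camera(name): name is "side" or "top"; returns (picture, depth): 420x560x3 uint8, red, green, blue; 420x560 float32, m along the optical axis (not along the pixel's ray), 0 where there is no reading.
- calibration(name): a dict with "intrinsics" (3x3 intrinsics, pixels), "cam_to_world" (4x4, takes a point from camera to world coordinates). Camera axes: x right, y up, looking along -z (the intrinsics and any distortion apply to the point x, -y, -z); pixel columns grow to the right and rows downward; lengths in m; the calibration is good to about 2 mm. A picture is of the moment at which its call begins. calibration takes no time and is no camera call.
- sign_off(): hands the job in, once; it reports no verdict.
Trained networks look in the newest picture that a camera, given by its name, has taken for a name from the list of things; names that differ only in an ending like _2 or _b are one class to them, and where a whole thing is asked for, a point or a joint stands for the part that bears it (a point fixed in the world has none). Each returns a list of dicts, best first, with "conf" (0 to 1); they miss things now and then, are a little off and sometimes report something else, mostly with a low value. They report only what shows in the picture. A call takes as long as a camera call.
- search_frame(camera, name): "uv" ([column, row] in pixels, amid what is visible of it).
- pinpoint(camera, name): "uv" ([column, row] in pixels: a listed point, or the origin of a listed thing).
The state is a dict: "time_s": time; "qpos": joint angles; "joint_velocities": joint speeds; "effort": joint torques, N m; "tool_pos": TCP position; "tool_rot": TCP orientation; "force": force on the tool from outside, world axes, zero at the start; "wrist_torque": the same for the moment, N m; "grip_width": finger opening in m.
Only numpy, scipy, OpenCV 4.12 (cv2) and the standard library are available. Lean on these libraries where they do the work, as an engineer would, in place of code of your own. Each camera call takes 0.05 s, during which the arm holds its last target. There are 200 camera calls.

TASK

Pick up the squeegee by its handle and pass it, blade first, from your side through the square hatch in the clear counter guard; the blade is longer than the hatch is wide or high, so tilt it to the diagonal to get it through, without forcing it against the guard. Finish while still gripping the handle on your side, holding the squeegee still for the colleague over there, with at least 3 cm of free air between the guard and the blade's bar, the middle of the blade about in line with the hatch's centre, and nothing but the gripper touching it. Leave the can, the sanitiser bottle and the dip cup where they are.

Things in the scene. Friction and masses are not known exactly. Their poses are not given: they have to be found in the camera images.
- squeegee: T-shaped window squeegee, loose, about 0.2 kg, lying flat on the worktop. Origin on its underside, below the grip point on the handle; x runs along the handle to the blade, y along the blade, z up while it lies. From the handle a steel rod 16 mm thick leads to a blue clamp block (x 152 to 172, 56 mm in y, 26 mm in z) and the crossbar. Mass centre about 65 mm ahead of the origin.
- grip (a point): grip point, in the middle of the blue handle with black ribs, 13 mm above the squeegee's origin; axes as the squeegee's. The handle is a bar with flat sides, 24 mm wide (y) and 26 mm high (z), from 70 mm behind to 65 mm ahead of this point.
- blade (a point): middle of the squeegee's aluminium crossbar, 170 mm ahead of the grip point along the squeegee's x; axes as the squeegee's. The bar is 190 mm long (y), 16 mm in x, 12 mm in z; a black rubber lip 4 mm thick and 186 mm long runs on ahead of it to 27 mm past this point.
- guard: counter guard, fixed: clear upright panel with aluminium posts and top rail, 360 mm wide (y), 285 mm high, on two feet (100 mm in x, 30 in y, 10 high) at its ends. Origin on the worktop under the panel's middle; x square to the panel, pointing to the far side, y to the left along it, z up. Panel and frame are at most 18 mm thick (x -9 to +9).
- hatch (a point): centre of the square hatch framed in dark steel (bars 14 mm wide), in the panel's mid-plane, 150 mm straight above the guard's origin; axes as the guard's. The clear opening is 175 mm wide and 175 mm high (87.5 mm to each side of this point).
- sanitiser: bystander: blue-white pump bottle, 69x62x167 mm, loose; origin under its middle
- can: bystander: drinks can, 66 mm across, 115 mm high, loose; origin under its middle
- dip_red: bystander: lidded red dip cup, 69 mm across, 34 mm high, loose; origin under its middle

How it is judged (in metres and radians):
On the way, in this order (a step that is already met when the one before it is completed fails the run):
1. the squeegee is lifted off the worktop in the gripper, blade still on the robot's side (height (world z) of grip above 0.06 m and contact force between squeegee and the fingers above 1 N and x of blade in the frame of guard below -0.02 m), for 0.1 s.
2. the blade passes through the hatch tilted to the diagonal (x of blade in the frame of guard between -0.03 and 0.03 m and y of blade in the frame of guard between -0.06 and 0.06 m and height (world z) of blade between 0.09 and 0.21 m and (angle between squeegee's own y axis and vertical between 0.35 and 1.22 rad or angle between squeegee's own y axis and vertical between 1.92 and 2.79 rad)), for 0.02 s.
At the end, for the whole second after the job is handed in: Held by the fingers, at rest, through the hatch: crossbar middle at least 45 mm beyond the panel's mid-plane and within 60 mm of the hatch centre sideways and in height, grip point at least 40 mm before the panel, touching neither guard nor bystanders (x of blade in the frame of guard above 0.045 m and y of blade in the frame of guard between -0.06 and 0.06 m and height (world z) of blade between 0.09 and 0.21 m and x of grip in the frame of guard below -0.04 m and contact force between squeegee and the fingers above 1 N and contact force between squeegee and guard below 0.2 N and linear speed of squeegee below 0.03 m/s and contact force between squeegee and sanitiser below 0.2 N and contact force between squeegee and can below 0.2 N and contact force between squeegee and dip_red below 0.2 N); the arm keeps its last pose, push and grip.
It fails at once if the squeegee is forced against the guard (over 25 N) (contact force between squeegee and guard above 25 N).
It fails at once if a bystander is moved by more than 3 cm (distance of any of sanitiser, can, dip_red from where it was at the start of the episode above 0.03 m).
It also fails if it takes over 32 s, if anything falls off the work surface, if the arm or the gripper's body presses on something with over 40 N, if the wrist force passes 120 N, or if a joint passes its speed limit or range.

## Working session

There is one attempt and no reset: what is moved stays moved. The work goes in short steps, Python scripts to look and compute and a tool call to move; the robot and the scene stay as the last step left them, time stands still between calls to the robot, and variables do not carry over. Pictures are saved under pics/ and viewed, about 8 in all and at most 12, crops included, and the job is handed in when it is done.

Besides the shell and the picture viewer there is one more tool, called after "Request:" by a JSON object that holds its "fn" and its "kwargs", one argument or row to a line. drive_tool: Moves the arm, as the interface text tells. Its arguments: {"type":"object","properties":{"moves":{"type":"string"},"grip_force":{"type":"number"}},"required":["moves"]}

```bash
mkdir -p pics; ls
cat > h.py <<'E'
from cell import *
import numpy as np, cv2
from scipy.spatial.transform import Rotation as R
def px2w(cam,uv,d):
    c=calibration(cam);K=np.array(c["intrinsics"]);T=np.array(c["cam_to_world"])
    p=np.array([(uv[0]-K[0,2])/K[0,0]*d,-(uv[1]-K[1,2])/K[1,1]*d,-d,1]);return (T@p)[:3]
def dep(D,uv):
    u,v=int(round(uv[0])),int(round(uv[1]));w=D[max(v-2,0):v+3,max(u-2,0):u+3];w=w[w>0];return float(np.median(w)) if w.size else 0
E
python3 - <<'E'
from h import *
np.set_printoptions(precision=4,suppress=True)
o=get_obs();print(o)
for c in("side","top"):
    im,D=read_camera(c);np.save(f"/tmp/{c}.npy",D);cv2.imwrite(f"pics/{c}0.png",im[:,:,::-1]);k=calibration(c);print(c,k)
    for n in("grip","blade","hatch","guard","squeegee","sanitiser","can","dip_red"):
        for r in pinpoint(c,n)[:2]:
            d=dep(D,r["uv"]);print(n,r,d,px2w(c,r["uv"],d))
E
```

```text
pics
{'time_s': 0.0, 'qpos': array([69.1615, 18.4389, -4.016 , 83.1751,  1.2948, 78.5427, -3.2612]), 'joint_velocities': array([ 0.0948,  0.0312,  0.0428,  0.0377, -0.0101, -0.0586,  0.0375]), 'effort': array([ -0.0006, -49.1283,  -0.4042, -31.2523,  -0.0637,   0.0437,
         0.0002]), 'tool_pos': array([ 0.2395, -0.6036,  0.2215]), 'tool_rot': array([-179.8885,    0.0055,   21.6474]), 'force': array([-0.6261, -0.066 ,  0.1491]), 'wrist_torque': array([-0.0346, -0.0284,  0.0104]), 'grip_width': 0.08715628471057024}
side {'intrinsics': array([[455.2215,   0.    , 280.7117],
       [  0.    , 455.2215, 208.5101],
       [  0.    ,   0.    ,   1.    ]]), 'cam_to_world': array([[ 0.9998, -0.0191, -0.0071,  0.5074],
       [ 0.004 ,  0.5248, -0.8512, -1.2917],
       [ 0.02  ,  0.851 ,  0.5248,  0.8816],
       [ 0.    ,  0.    ,  0.    ,  1.    ]])}
grip {'uv': [264.3, 205.2], 'conf': 0.76} 1.6583971977233887 [0.4592 0.1261 0.0204]
grip {'uv': [260.8, 185.2], 'conf': 0.61} 1.7884825468063354 [0.4402 0.2785 0.0194]
blade {'uv': [259.7, 186.4], 'conf': 0.73} 1.7861050367355347 [0.4361 0.
[... 1136 characters left out ...]
ch {'uv': [351.2, 225.7], 'conf': 0.69} 1.5798463821411133 [ 0.4353 -0.3319  0.0563]
guard {'uv': [254.6, 178.2], 'conf': 0.94} 1.683631420135498 [ 0.654  -0.0003  0.0188]
guard {'uv': [221.6, 234.7], 'conf': 0.68} 1.6034239530563354 [0.4407 0.1265 0.0212]
squeegee {'uv': [222.0, 232.5], 'conf': 0.8} 1.6015338897705078 [0.4473 0.1244 0.0258]
sanitiser {'uv': [399.3, 235.2], 'conf': 0.94} 1.5709491968154907 [ 0.3913 -0.496   0.0536]
sanitiser {'uv': [173.7, 236.5], 'conf': 0.69} 1.5985009670257568 [0.4437 0.2962 0.0232]
can {'uv': [350.9, 223.7], 'conf': 0.85} 1.5668487548828125 [ 0.438  -0.3289  0.0711]
dip_red {'uv': [307.1, 242.4], 'conf': 0.79} 1.5824171304702759 [ 0.3907 -0.1743  0.0327]
```

View pics/side0.png

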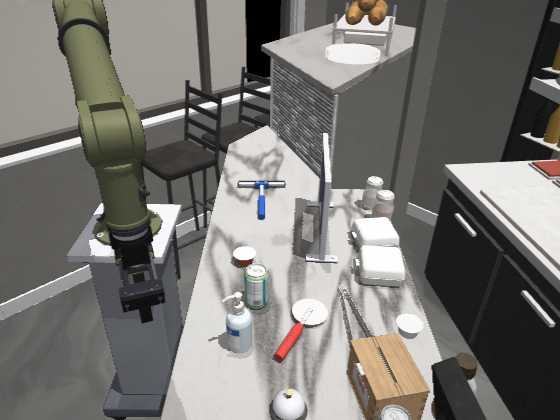

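View pics/top0.png

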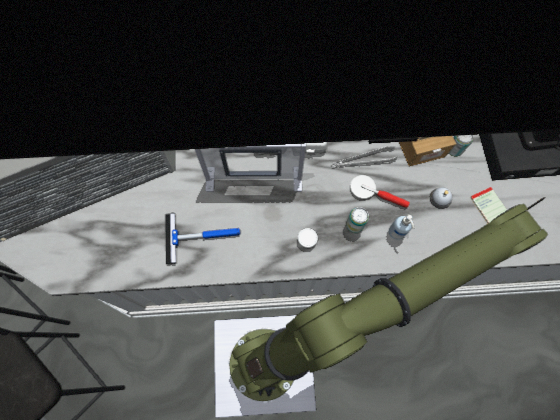

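The side view shows the squeegee lying flat at about (262,200), with its handle toward the robot's right. The guard is edge-on at (325,200), and the can, bottle and cup stand at y<-0.15. The top view shows the handle at (202–241,233), the blade at (171,238) and the hatch at (252,163).

The moves only turn the tool about its own z, so I'll test whether pushing past the reach limit tilts the tool.

Request:
{"fn": "drive_tool", "kwargs": {
  "moves": "0 0.05 -0.02 0 1; 0 0.1 -0.04 0 1; 0 0.15 -0.06 0 1; 0 0.2 -0.08 0 1; 0 0.25 -0.1 0 1; 0 0.3 -0.1 0 1; 0 0.35 -0.1 0 1; 0 0.4 -0.1 0 1",
  "grip_force": 60
}}

```text
time_s: 1.7
tool_pos: [0.3377, -0.8148, 0.3024]
tool_rot: [179.9, 1.7, 24.0]
force: [1.1, 0.4, -0.0]
grip_width: 0.0871
```

Run:
```python
from h import *
np.set_printoptions(precision=4,suppress=True)
D=np.load("/tmp/top.npy")
for n,uv in dict(tail=(239,231),front=(203,235),bar1=(171,215),bar2=(171,262),mid=(171,238),footL=(209,184),footR=(297,184)).items():
    d=dep(D,uv);print(n,px2w("top",uv,d))
o=get_obs();print(o["time_s"],o["tool_pos"],o["tool_rot"],o["qpos"])
# guard frame points: all points with x .6-.72, z>.02
c=calibration("top");K=np.array(c["intrinsics"]);T=np.array(c["cam_to_world"])
v,u=np.mgrid[:420,:560];P=np.stack([(u-K[0,2])/K[0,0]*D,-(v-K[1,2])/K[1,1]*D,-D,np.ones_like(D)],-1)@T.T
m=(D>0)&(P[...,0]>.55)&(P[...,0]<.8)&(abs(P[...,1])<.25)&(P[...,2]>.25)&(P[...,2]<.32)
q=P[m][:,:3];print(len(q),q.min(0),q.max(0),q.mean(0),np.polyfit(q[:,1],q[:,0],1))
```

```text
tail [0.4506 0.0642 0.0215]
front [0.4438 0.1927 0.0205]
bar1 [0.5273 0.3088 0.0176]
bar2 [0.3536 0.3053 0.016 ]
mid [0.4398 0.3064 0.0199]
footL [0.6449 0.1714 0.0091]
footR [ 0.6243 -0.1574  0.0108]
1.7 [ 0.3377 -0.8148  0.3024] [179.899    1.7451  24.0047] [ 67.4739  59.3042 -23.7676  10.2042  23.7102 111.2614  -2.2338]
440 [ 0.6356 -0.1744  0.25  ] [0.6659 0.1814 0.291 ] [ 0.6505 -0.035   0.2665] [0.0581 0.6525]
```

Request:
{"fn": "drive_tool", "kwargs": {
  "moves": "0 0.05 0 0 1; 0 0.1 0 0 1; 0 0.15 0 0 1; 0 0.2 0 0 1; 0 0.25 0 0 1; 0 0.3 0 0 1; 0 0.35 0 0 1; 0 0.4 0 0 1"
}}

```text
time_s: 2.5
tool_pos: [0.3652, -0.8597, 0.2367]
tool_rot: [177.0, 1.5, 24.3]
force: [0.3, -0.7, -0.4]
grip_width: 0.0868
```

Run:
```python
from h import *
np.set_printoptions(precision=4,suppress=True)
o=get_obs();print(o["time_s"],o["tool_pos"],o["tool_rot"],o["qpos"])
```

```text
2.5 [ 0.3652 -0.8597  0.2367] [176.9911   1.464   24.2809] [ 63.6267  67.995   45.9967   3.3072 -43.5952 106.6622   0.9408]
```

Request:
{"fn": "drive_tool", "kwargs": {
  "moves": "0.027 -0.042 -0.01 0 1; 0.054 -0.084 -0.02 0 1; 0.08 -0.125 -0.03 0 1; 0.108 -0.167 -0.04 0 1; 0.135 -0.21 -0.05 0 1; 0.16 -0.25 -0.06 0 1; 0.19 -0.29 -0.06 0 1; 0.215 -0.33 -0.06 0 1"
}}

```text
time_s: 3.3
tool_pos: [0.4166, -0.5263, 0.2745]
tool_rot: [177.0, 1.3, 24.4]
force: [2.1, 0.8, 1.7]
grip_width: 0.0871
```

Run:
```python
from h import *
np.set_printoptions(precision=4,suppress=True)
o=get_obs();print(o["time_s"],o["tool_pos"],o["tool_rot"],o["qpos"])
```

```text
3.3 [ 0.4166 -0.5263  0.2745] [176.972    1.3334  24.3504] [  5.8198  26.7155  60.4944  79.593  -21.6892  83.758   -0.8878]
```

```bash
cat > kin.py <<'E'
import numpy as np, itertools
from scipy.spatial.transform import Rotation as R
from scipy.optimize import least_squares
obs=[([69.1615,18.4389,-4.016,83.1751,1.2948,78.5427,-3.2612],[.2395,-.6036,.2215],[-179.8885,.0055,21.6474]),
([67.4739,59.3042,-23.7676,10.2042,23.7102,111.2614,-2.2338],[.3377,-.8148,.3024],[179.899,1.7451,24.0047]),
([63.6267,67.995,45.9967,3.3072,-43.5952,106.6622,.9408],[.3652,-.8597,.2367],[176.9911,1.464,24.2809]),
([5.8198,26.7155,60.4944,79.593,-21.6892,83.758,-.8878],[.4166,-.5263,.2745],[176.972,1.3334,24.3504])]
def fk(q,p,s):
    h,L1,L2,L3,a,b,o1,o7=p; q=np.radians(q)
    T=R.from_euler('z',s[0]*q[0]+o1);x=np.array([0,0,h])
    T=T*R.from_euler('y',q[1])*R.from_euler('z',s[1]*q[2]);x=x+T.apply([a,0,L1])
    T=T*R.from_euler('y',q[3])*R.from_euler('z',s[2]*q[4]);x=x+T.apply([-a,0,L2])
    T=T*R.from_euler('y',q[5]);x=x+T.apply([b,0,0])
    T=T*R.from_euler('z',s[3]*q[6]+o7);x=x+T.apply([0,0,L3])
    return x,T
def res(p,s):
    e=[]
    for q,x,r in obs:
        X,T=fk(q,p,s);e+=list(X-x)+list((T*R.from_euler('xyz',r,degrees=True).inv()).as_rotvec())
    return np.array(e)
if __name__=="__main__":
    out=[]
    for s in itertools.product([1,-1],repeat=4):
        for o1 in(0,1.57,3.14,-1.57):
            for o7 in(0,1.57,3.14,-1.57):
                r=least_squares(res,[.3,.4,.4,.25,0,0,o1,o7],args=(s,),max_nfev=60);out.append((r.cost,s,r.x))
    out.sort(key=lambda t:t[0]);np.set_printoptions(precision=4,suppress=True)
    for c,s,x in out[:4]:print(c,s,x)
    print(res(out[0][2],out[0][1]).reshape(-1,6))
E
python3 kin.py
```

```text
9.139945684579842e-05 (-1, -1, -1, -1) [ 0.2451  0.457   0.499   0.3528 -0.0028 -0.024  -0.0295  1.5414]
9.139945684579895e-05 (-1, -1, -1, -1) [ 0.2451  0.457   0.499   0.3528 -0.0028 -0.024  -0.0295  1.5414]
9.139945684580204e-05 (-1, -1, -1, -1) [ 0.2451  0.457   0.499   0.3528 -0.0028 -0.024  -0.0295  1.5414]
9.139945684580459e-05 (-1, -1, -1, -1) [ 0.2451  0.457   0.499   0.3528 -0.0028 -0.024  -0.0295 -4.7418]
[[ 0.0086 -0.0007  0.0023  0.     -0.0001 -0.    ]
 [-0.0006  0.0003  0.0041  0.0008  0.0004 -0.    ]
 [-0.0015 -0.0027 -0.004   0.0001  0.0017 -0.0001]
 [-0.0063  0.0028 -0.0025  0.      0.0017 -0.0001]]
```

```bash
cat >> h.py <<'E'
def goto(p,az=None):
    o=get_obs();T=R.from_euler('xyz',o["tool_rot"],degrees=True)
    d=T.inv().apply(np.array(p)-o["tool_pos"])
    xa=T.apply([1,0,0]);cur=np.degrees(np.arctan2(xa[1],xa[0]))
    t=0 if az is None else -((az-cur+180)%360-180)
    print("t",o["time_s"],"pos",o["tool_pos"].round(4),"rot",o["tool_rot"].round(1),"az",round(cur,1),"shift",d.round(4),"turn",round(t,1),"w",round(o["grip_width"],4))
E
python3 - <<'E'
from h import *
goto([.449,.14,.20],92.5)
for c in("side","top"):
    D=np.load(f"/tmp/{c}.npy");k=calibration(c);K=np.array(k["intrinsics"]);T=np.array(k["cam_to_world"])
    v,u=np.mgrid[:420,:560];P=np.stack([(u-K[0,2])/K[0,0]*D,-(v-K[1,2])/K[1,1]*D,-D,np.ones_like(D)],-1)@T.T
    P=P[D>0]
    for y0 in(-1.2,-1,-.8,.3,.5,.7,.9,1.1):
        for x0 in(-.3,-.1,.1,.3,.5):
            m=(P[:,0]>x0)&(P[:,0]<x0+.2)&(P[:,1]>y0)&(P[:,1]<y0+.2);
            if m.sum()>20: print(c,y0,x0,m.sum(),np.percentile(P[m,2],[5,98]).round(2),end=" | ")
    print()
E
```

```text
t 3.3 pos [ 0.4166 -0.5263  0.2745] rot [177.    1.3  24.4] az 24.4 shift [ 0.3059 -0.5964  0.0359] turn -68.1 w 0.0871
side -1 0.5 521 [0.43 0.45] | side -0.8 0.1 9789 [0.   0.63] | side -0.8 0.3 4099 [-0.    0.01] | side -0.8 0.5 4801 [-0.    0.11] | side 0.3 -0.1 98 [-0.85 -0.83] | side 0.3 0.1 171 [-0.  0.] | side 0.3 0.3 924 [-0.    0.02] | side 0.3 0.5 2543 [-0.    0.41] | side 0.5 -0.1 331 [-0.85 -0.83] | side 0.5 0.1 136 [-0.    0.01] | side 0.5 0.3 811 [-0.    0.01] | side 0.5 0.5 2508 [-0.    0.41] | side 0.7 -0.3 231 [-0.21 -0.17] | side 0.7 -0.1 1469 [-0.85 -0.17] | side 0.7 0.1 88 [-0.21  0.  ] | side 0.7 0.3 858 [-0.    0.41] | side 0.7 0.5 1600 [0.   0.41] | side 0.9 -0.3 1436 [-0.55 -0.  ] | side 0.9 -0.1 1067 [-0.85  0.04] | side 0.9 0.1 838 [-0.28  0.14] | side 0.9 0.3 615 [-0.    0.41] | side 0.9 0.5 377 [0.4  0.41] | side 1.1 -0.3 1278 [-0.8   0.02] | side 1.1 -0.1 2948 [-0.84  0.13] | side 1.1 0.1 321 [-0.19 -0.17] | side 1.1 0.5 215 [0.4  0.41] | 
top -1.2 -0.3 1790 [-0.85 -0.83] | top -1.2 -0.1 1634 [-0.85 -0.83] | top -1.2 0.1 1735 [-0.85  0.  ] | top -1.2 0.3
[... 479 characters left out ...]
 0.  ] | top 0.3 0.3 3849 [-0.74  0.02] | top 0.3 0.5 4060 [-0.01  0.26] | top 0.5 -0.3 955 [-0.85 -0.83] | top 0.5 -0.1 1714 [-0.85 -0.83] | top 0.5 0.1 2240 [-0.85  0.  ] | top 0.5 0.3 4206 [-0.73  0.01] | top 0.5 0.5 5658 [-0.    0.41] | top 0.7 -0.3 1233 [-0.85 -0.17] | top 0.7 -0.1 4185 [-0.85 -0.17] | top 0.7 0.1 1854 [-0.85  0.  ] | top 0.7 0.3 3077 [-0.84  0.02] | top 0.7 0.5 2693 [-0.04  0.4 ] | top 0.9 -0.3 668 [-0.85 -0.17] | top 0.9 -0.1 1991 [-0.85 -0.17] | top 0.9 0.1 2588 [-0.85 -0.17] | top 0.9 0.3 1068 [-0.85  0.01] | top 0.9 0.5 38 [-0.25 -0.04] | top 1.1 -0.1 38 [-0.85 -0.83] | top 1.1 0.1 722 [-0.85 -0.82] | top 1.1 0.3 1098 [-0.85 -0.63] | top 1.1 0.5 128 [-0.85 -0.51] |
```

Request:
{"fn": "drive_tool", "kwargs": {
  "moves": "0.306 -0.596 0.0 -68 1; 0.306 -0.596 0.0 -68 1; 0.306 -0.596 0.0 -68 1; 0.306 -0.596 0.0 -68 1; 0.306 -0.596 0.0 -68 1; 0.306 -0.596 0.0 -68 1; 0.306 -0.596 0.0 -68 1; 0.306 -0.596 0.0 -68 1"
}}

```text
time_s: 4.1
tool_pos: [0.4356, -0.1276, 0.2517]
tool_rot: [-180.0, 3.2, 92.7]
force: [0.9, -0.2, 0.2]
grip_width: 0.0871
```

Run:
```python
from h import *
goto([.449,.14,.10],92.5)
```

```text
t 4.1 pos [ 0.4356 -0.1276  0.2517] rot [-180.     3.2   92.7] az 92.7 shift [0.2748 0.026  0.1364] turn 0.2 w 0.0871
```

Request:
{"fn": "drive_tool", "kwargs": {
  "moves": "0.275 0.026 0.136 0 1; 0.275 0.026 0.136 0 1; 0.275 0.026 0.136 0 1; 0.275 0.026 0.136 0 1; 0.275 0.026 0.136 0 1; 0.275 0.026 0.136 0 1; 0.275 0.026 0.136 0 1; 0.275 0.026 0.136 0 1"
}}

```text
time_s: 4.9
tool_pos: [0.4499, 0.1386, 0.0986]
tool_rot: [-179.7, 3.4, 92.5]
force: [0.6, -1.4, 0.0]
grip_width: 0.0872
```

Run:
```python
from h import *
im,D=read_camera("top");cv2.imwrite("pics/t1.png",cv2.resize(im[180:290,140:290,::-1],None,fx=4,fy=4));np.save("/tmp/t1.npy",D)
goto([.449,.14,.005],92.5)
```

```text
t 4.95 pos [0.4507 0.1372 0.0995] rot [-179.8    3.4   92.4] az 92.4 shift [ 0.0085 -0.0012  0.0942] turn -0.1 w 0.0869
```

View pics/t1.png

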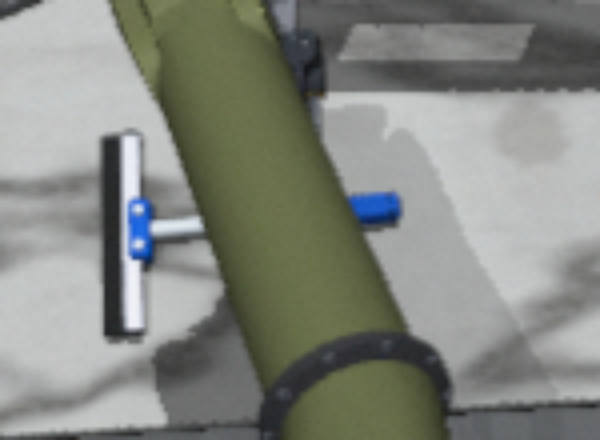

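The arm hides the gripper in this view, but the squeegee hasn't moved: blade at crop (122,235), tail at (395,208). I'll descend and close.

Request:
{"fn": "drive_tool", "kwargs": {
  "moves": "0.003 -0.001 0.05 0 1; 0.006 -0.001 0.08 0 1; 0.0085 -0.001 0.094 0 1; 0.0085 -0.001 0.094 0 1; 0.0085 -0.001 0.094 0 -1; 0.0085 -0.001 0.094 0 -1; 0.0085 -0.001 0.094 0 -1; 0.0085 -0.001 0.094 0 -1",
  "grip_force": 60
}}

```text
time_s: 5.75
tool_pos: [0.4499, 0.141, 0.006]
tool_rot: [-179.9, 3.3, 92.3]
force: [0.6, -0.6, 0.4]
grip_width: 0.063
```

Run:
```python
from h import *
goto([.3,.45,.4],0)
goto([.449,.14,.25],92.5)
```

```text
t 5.75 pos [0.4499 0.141  0.006 ] rot [-179.9    3.3   92.3] az 92.3 shift [ 0.2919 -0.1378 -0.4111] turn 92.3 w 0.063
t 5.75 pos [0.4499 0.141  0.006 ] rot [-179.9    3.3   92.3] az 92.3 shift [-0.0148 -0.0012 -0.2435] turn -0.2 w 0.063
```

Request:
{"fn": "drive_tool", "kwargs": {
  "moves": "0 0 0 0 -1; 0 0 0 0 -1; 0 0 0 0 -1; 0 0 0 0 -1; 0 0 0 0 -1; 0 0 0 0 -1; 0 0 0 0 -1; 0 0 -0.02 0 -1"
}}

```text
time_s: 6.55
tool_pos: [0.4467, 0.1406, 0.0231]
tool_rot: [-179.5, 3.5, 92.3]
force: [-0.4, 0.5, -2.3]
grip_width: 0.0234
```

Run:
```python
from h import *
print(get_obs()["force"])
goto([.449,.14,.30],92.5)
goto([.15,.65,.40],0)
```

```text
[-0.41058328  0.50337067 -2.30500097]
t 6.55 pos [0.4467 0.1406 0.0231] rot [-179.5    3.5   92.3] az 92.3 shift [-0.0176  0.     -0.2764] turn -0.2 w 0.0234
t 6.55 pos [0.4467 0.1406 0.0231] rot [-179.5    3.5   92.3] az 92.3 shift [ 0.4971 -0.279  -0.4059] turn 92.3 w 0.0234
```

Request:
{"fn": "drive_tool", "kwargs": {
  "moves": "0 0 -0.05 0 -1; 0.02 0 -0.1 8 -1; 0.05 -0.02 -0.14 16 -1; 0.08 -0.05 -0.17 24 -1; 0.12 -0.08 -0.2 32 -1; 0.15 -0.11 -0.22 40 -1; 0.19 -0.14 -0.24 48 -1; 0.23 -0.17 -0.26 56 -1"
}}

```text
time_s: 7.35
tool_pos: [0.2968, 0.3463, 0.2562]
tool_rot: [177.4, 2.1, 37.6]
force: [0.3, 0.2, -2.0]
grip_width: 0.0233
```

Run:
```python
from h import *
print(get_obs()["force"])
goto([.05,.72,.42],-3.4)
```

```text
[ 0.29485853  0.15538474 -2.0327598 ]
t 7.35 pos [0.2968 0.3463 0.2562] rot [177.4   2.1  37.6] az 37.6 shift [ 0.0269 -0.4386 -0.1851] turn 41.0 w 0.0233
```

Request:
{"fn": "drive_tool", "kwargs": {
  "moves": "0.027 -0.44 -0.185 41 -1; 0.027 -0.44 -0.185 41 -1; 0.027 -0.44 -0.185 41 -1; 0.027 -0.44 -0.185 41 -1; 0.027 -0.44 -0.185 41 -1; 0.027 -0.44 -0.185 41 -1; 0.027 -0.44 -0.185 41 -1; 0.027 -0.44 -0.185 41 -1"
}}

```text
time_s: 8.15
tool_pos: [0.1903, 0.5215, 0.3061]
tool_rot: [175.2, 1.5, -0.9]
force: [2.3, 0.4, -4.9]
grip_width: 0.0237
```

Run:
```python
from h import *
print(get_obs()["force"],get_obs()["qpos"].round(1))
goto([.05,.72,.42],-3.4)
```

```text
[ 2.3380512   0.37678606 -4.87731479] [-123.    14.2   61.    86.7  -11.6   91.3 -152.9]
t 8.15 pos [0.1903 0.5215 0.3061] rot [175.2   1.5  -0.9] az -0.9 shift [-0.1464 -0.1865 -0.126 ] turn 2.5 w 0.0237
```

Run:
```python
from h import *
goto([.36,.2,.40],-3)
goto([.44,-.10,.40],-3)
```

```text
t 8.15 pos [0.1903 0.5215 0.3061] rot [175.2   1.5  -0.9] az -0.9 shift [ 0.1722  0.3258 -0.0717] turn 2.1 w 0.0237
t 8.15 pos [0.1903 0.5215 0.3061] rot [175.2   1.5  -0.9] az -0.9 shift [ 0.2569  0.6237 -0.0491] turn 2.1 w 0.0237
```

Request:
{"fn": "drive_tool", "kwargs": {
  "moves": "0.03 0.04 -0.02 0 -1; 0.06 0.08 -0.04 0 -1; 0.09 0.12 -0.06 0 -1; 0.12 0.16 -0.07 0 -1; 0.145 0.2 -0.075 0 -1; 0.17 0.245 -0.075 0 -1; 0.19 0.29 -0.07 0 -1; 0.205 0.335 -0.07 0 -1"
}}

```text
time_s: 8.95
tool_pos: [0.3903, 0.2009, 0.3975]
tool_rot: [175.5, 1.6, -0.5]
force: [1.0, -0.2, -1.8]
grip_width: 0.0235
```

Run:
```python
from h import *
print(get_obs()["qpos"].round(1))
goto([.44,-.15,.42],-3)
goto([.40,-.30,.42],-3)
```

```text
[-100.6  -16.7   53.9   92.    15.5  102.2 -136.1]
t 8.95 pos [0.3903 0.2009 0.3975] rot [175.5   1.6  -0.5] az -0.5 shift [0.052  0.3512 0.0037] turn 2.5 w 0.0235
t 8.95 pos [0.3903 0.2009 0.3975] rot [175.5   1.6  -0.5] az -0.5 shift [0.0133 0.501  0.0166] turn 2.5 w 0.0235
```

Request:
{"fn": "drive_tool", "kwargs": {
  "moves": "0.04 0.03 0 0 -1; 0.07 0.07 0 0 -1; 0.09 0.11 0 0 -1; 0.1 0.16 0 0 -1; 0.1 0.21 0 0 -1; 0.1 0.26 0 0 -1; 0.1 0.31 0 0 -1; 0.09 0.36 0 0 -1"
}}

```text
time_s: 9.75
tool_pos: [0.477, -0.1568, 0.4241]
tool_rot: [175.4, 1.5, -0.6]
force: [1.4, -0.6, -1.8]
grip_width: 0.0234
```

Run:
```python
from h import *
print(get_obs()["qpos"].round(1))
goto([.25,-.55,.42],-3)
goto([.15,-.8,.42],-3)
```

```text
[-69.3 -11.4  70.6  84.1  15.7 100.9 -86.9]
t 9.75 pos [ 0.477  -0.1568  0.4241] rot [175.4   1.5  -0.6] az -0.6 shift [-0.223   0.3933  0.0418] turn 2.4 w 0.0234
t 9.75 pos [ 0.477  -0.1568  0.4241] rot [175.4   1.5  -0.6] az -0.6 shift [-0.3206  0.6432  0.0645] turn 2.4 w 0.0234
```

Request:
{"fn": "drive_tool", "kwargs": {
  "moves": "-0.01 0.05 0 0 -1; -0.02 0.1 0 0 -1; -0.04 0.14 0 0 -1; -0.06 0.19 0 0 -1; -0.08 0.23 0 0 -1; -0.11 0.27 0 0 -1; -0.14 0.32 0 0 -1; -0.17 0.36 0.01 0 -1"
}}

```text
time_s: 10.55
tool_pos: [0.3093, -0.5068, 0.4491]
tool_rot: [175.3, 1.5, -0.5]
force: [1.4, 0.6, -1.7]
grip_width: 0.0236
```

Run:
```python
from h import *
print(get_obs()["qpos"].round(1))
goto([.15,-.8,.42],-3)
```

```text
[  0.   15.7  70.2  71.3 -11.8  99.2 -23.7]
t 10.55 pos [ 0.3093 -0.5068  0.4491] rot [175.3   1.5  -0.5] az -0.5 shift [-0.156   0.2909  0.0571] turn 2.5 w 0.0236
```

Request:
{"fn": "drive_tool", "kwargs": {
  "moves": "-0.03 0.05 0.01 0 -1; -0.06 0.1 0.02 0 -1; -0.09 0.14 0.03 0 -1; -0.12 0.18 0.03 0 -1; -0.15 0.5 0.03 0 -1; -0.15 1.5 0.03 0 -1; -0.15 3 0.03 0 -1; -0.15 3 0.03 0 -1"
}}

```text
time_s: 11.35
tool_pos: [0.1966, -0.8156, 0.4394]
tool_rot: [174.4, 1.4, -0.4]
force: [2.1, -1.9, -0.7]
grip_width: 0.0237
```

Run:
```python
from h import *
print(get_obs()["qpos"].round(1))
goto([.15,-.8,.42],-3)
```

```text
[ 70.2  53.3  48.5   7.1 -41.9 116.7 -12.4]
t 11.35 pos [ 0.1966 -0.8156  0.4394] rot [174.4   1.4  -0.4] az -0.4 shift [-0.0462 -0.0172  0.019 ] turn 2.6 w 0.0237
```

Now it's at the limit (j4≈7°, j6≈117°), so I'll push hard outward.

Request:
{"fn": "drive_tool", "kwargs": {
  "moves": "0 3 0 0 -1; 0 3 0 0 -1; 0 3 0 0 -1; 0 3 0 0 -1; 0 3 0 0 -1; 0 3 0 0 -1; 0 3 0 0 -1; 0 3 0 0 -1"
}}

```text
time_s: 12.15
tool_pos: [0.135, -0.8761, 0.3963]
tool_rot: [172.0, 1.3, -0.5]
force: [-0.2, 0.1, -2.3]
grip_width: 0.0236
```

Run:
```python
from h import *
print(get_obs()["qpos"].round(1))
goto([.15,-.8,.42],-3)
```

```text
[ 76.9  58.5  70.4   3.3 -65.8 112.6  -8.6]
t 12.15 pos [ 0.135  -0.8761  0.3963] rot [172.    1.3  -0.5] az -0.5 shift [ 0.0138 -0.0721 -0.0344] turn 2.5 w 0.0236
```

Request:
{"fn": "drive_tool", "kwargs": {
  "moves": "-0.5 3 0 0 -1; -0.5 3 0 0 -1; -0.5 3 0 0 -1; -0.5 3 0 0 -1; -0.5 3 0 0 -1; -0.5 3 0 0 -1; -0.5 3 0 0 -1; -0.5 3 0 0 -1"
}}

```text
time_s: 12.95
tool_pos: [0.0408, -0.9579, 0.2923]
tool_rot: [169.7, 1.1, -0.5]
force: [0.5, -0.9, -1.6]
grip_width: 0.0237
```

Run:
```python
from h import *
print(get_obs()["qpos"].round(1))
goto([.15,-.8,.42],-3)
```

```text
[ 83.9  65.5  69.4   3.3 -66.4 103.   -2.6]
t 12.95 pos [ 0.0408 -0.9579  0.2923] rot [169.7   1.1  -0.5] az -0.5 shift [ 0.1055 -0.1331 -0.1559] turn 2.5 w 0.0237
```

Request:
{"fn": "drive_tool", "kwargs": {
  "moves": "0 3 -2.2 0 -1; 0 3 -2.2 0 -1; 0 3 -2.2 0 -1; 0 3 -2.2 0 -1; 0 3 -2.2 0 -1; 0 3 -2.2 0 -1; 0 3 -2.2 0 -1; 0 3 -2.2 0 -1"
}}

```text
time_s: 13.75
tool_pos: [0.03, -0.9178, 0.4033]
tool_rot: [167.1, 1.0, -0.4]
force: [-0.6, -0.8, -2.1]
grip_width: 0.0237
```

Run:
```python
from h import *
print(get_obs()["qpos"].round(1))
goto([.15,-.8,.42],-3)
```

```text
[ 84.2  58.4  69.6   3.3 -66.2 107.5  -1.9]
t 13.75 pos [ 0.03   -0.9178  0.4033] rot [167.1   1.   -0.4] az -0.4 shift [ 0.1188 -0.1116 -0.0448] turn 2.6 w 0.0237
```

Request:
{"fn": "drive_tool", "kwargs": {
  "moves": "0 3 -4 0 -1; 0 3 -4 0 -1; 0 3 -4 0 -1; 0 3 -4 0 -1; 0 3 -4 0 -1; 0 3 -4 0 -1; 0 3 -4 0 -1; 0 3 -4 0 -1"
}}

```text
time_s: 14.55
tool_pos: [0.0237, -0.8209, 0.5552]
tool_rot: [164.8, 0.9, -0.4]
force: [0.2, 1.0, -2.1]
grip_width: 0.0236
```

Run:
```python
from h import *
print(get_obs()["qpos"].round(1))
goto([.15,-.8,.42],-3)
```

```text
[ 83.9  47.5  69.8   3.3 -65.3 116.   -1.4]
t 14.55 pos [ 0.0237 -0.8209  0.5552] rot [164.8   0.9  -0.4] az -0.4 shift [ 0.1282 -0.0561  0.1228] turn 2.6 w 0.0236
```

Request:
{"fn": "drive_tool", "kwargs": {
  "moves": "0 3 -3 0 -1; 0 3 -3 0 -1; 0 3 -3 0 -1; 0 3 -3 0 -1; 0 3 -3 0 -1; 0 3 -3 0 -1; 0 3 -3 0 -1; 0 3 -3 0 -1"
}}

```text
time_s: 15.35
tool_pos: [0.0171, -0.779, 0.6201]
tool_rot: [161.9, 0.9, -0.5]
force: [-0.4, -0.1, -1.3]
grip_width: 0.0234
```

Run:
```python
from h import *
print(get_obs()["qpos"].round(1))
goto([.15,-.8,.42],-3)
```

```text
[ 84.4  41.5  32.4   3.4 -28.4 117.6  -2. ]
t 15.35 pos [ 0.0171 -0.779   0.6201] rot [161.9   0.9  -0.5] az -0.5 shift [ 0.1361 -0.0425  0.1945] turn 2.5 w 0.0234
```

Request:
{"fn": "drive_tool", "kwargs": {
  "moves": "0 2 -4 0 -1; 0 2 -4 0 -1; 0 2 -4 0 -1; 0 2 -4 0 -1; 0 2 -4 0 -1; 0 2 -4 0 -1; 0 2 -4 0 -1; 0 2 -4 0 -1"
}}

```text
time_s: 16.15
tool_pos: [0.0143, -0.7442, 0.6862]
tool_rot: [156.9, 0.7, -0.4]
force: [0.4, 0.0, -2.2]
grip_width: 0.0237
```

Run:
```python
from h import *
print(get_obs()["qpos"].round(1))
goto([.15,-.8,.42],-3)
```

```text
[ 84.5  36.4  26.    3.4 -21.8 117.6  -2. ]
t 16.15 pos [ 0.0143 -0.7442  0.6862] rot [156.9   0.7  -0.4] az -0.4 shift [ 0.1394 -0.0532  0.2649] turn 2.6 w 0.0237
```

Request:
{"fn": "drive_tool", "kwargs": {
  "moves": "0 2.2 -4 0 -1; 0 2.2 -4 0 -1; 0 2.2 -4 0 -1; 0 2.2 -4 0 -1; 0 2.2 -4 0 -1; 0 2.2 -4 0 -1; 0 2.2 -4 0 -1; 0 2.2 -4 0 -1"
}}

```text
time_s: 16.95
tool_pos: [0.0115, -0.7049, 0.7474]
tool_rot: [152.1, 0.5, -0.3]
force: [0.4, -0.6, -1.7]
grip_width: 0.0238
```

Run:
```python
from h import *
print(get_obs()["qpos"].round(1))
goto([.15,-.8,.42],-3)
```

```text
[ 84.2  31.5  26.4   3.4 -21.8 117.6  -1.7]
t 16.95 pos [ 0.0115 -0.7049  0.7474] rot [152.1   0.5  -0.3] az -0.3 shift [ 0.142  -0.0691  0.3323] turn 2.7 w 0.0238
```

Request:
{"fn": "drive_tool", "kwargs": {
  "moves": "0 2.5 -4 0 -1; 0 2.5 -4 0 -1; 0 2.5 -4 0 -1; 0 2.5 -4 0 -1; 0 2.5 -4 0 -1; 0 2.5 -4 0 -1; 0 2.5 -4 0 -1; 0 2.5 -4 0 -1"
}}

```text
time_s: 17.75
tool_pos: [0.0086, -0.6629, 0.8022]
tool_rot: [147.5, 0.5, -0.2]
force: [-0.1, -0.1, -2.3]
grip_width: 0.0237
```

Request:
{"fn": "drive_tool", "kwargs": {
  "moves": "0 2.8 -4 0 -1; 0 2.8 -4 0 -1; 0 2.8 -4 0 -1; 0 2.8 -4 0 -1; 0 2.8 -4 0 -1; 0 2.8 -4 0 -1; 0 2.8 -4 0 -1; 0 2.8 -4 0 -1"
}}

```text
time_s: 18.55
tool_pos: [0.006, -0.6191, 0.851]
tool_rot: [143.2, 0.4, -0.2]
force: [-0.9, -0.7, -1.5]
grip_width: 0.0234
```

Run:
```python
from h import *
print(get_obs()["qpos"].round(1))
goto([.44,-.3,.45],-3.4)
goto([.45,.0,.17],-3.4)
```

```text
[ 83.1  22.6  27.8   3.4 -21.8 117.6  -1.3]
t 18.55 pos [ 0.006  -0.6191  0.851 ] rot [143.2   0.4  -0.2] az -0.2 shift [ 0.4356 -0.4952  0.1265] turn 3.2 w 0.0234
t 18.55 pos [ 0.006  -0.6191  0.851 ] rot [143.2   0.4  -0.2] az -0.2 shift [ 0.4465 -0.9032  0.1707] turn 3.2 w 0.0234
```

Run:
```python
from h import *
goto([.38,-.45,.62],-3.4)
goto([.43,-.30,.52],-3.4)
```

```text
t 18.55 pos [ 0.006  -0.6191  0.851 ] rot [143.2   0.4  -0.2] az -0.2 shift [ 0.3749 -0.2733  0.0809] turn 3.2 w 0.0234
t 18.55 pos [ 0.006  -0.6191  0.851 ] rot [143.2   0.4  -0.2] az -0.2 shift [ 0.4251 -0.4533  0.0706] turn 3.2 w 0.0234
```

Request:
{"fn": "drive_tool", "kwargs": {
  "moves": "0.045 -0.02 0.01 0 -1; 0.09 -0.04 0.02 0 -1; 0.135 -0.06 0.03 0 -1; 0.18 -0.085 0.04 0 -1; 0.22 -0.11 0.05 0 -1; 0.26 -0.14 0.06 0 -1; 0.3 -0.17 0.07 0 -1; 0.335 -0.2 0.075 0 -1"
}}

```text
time_s: 19.35
tool_pos: [0.2776, -0.5332, 0.7083]
tool_rot: [143.1, 0.4, -0.1]
force: [0.4, -0.6, -2.0]
grip_width: 0.0233
```

Run:
```python
from h import *
print(get_obs()["qpos"].round(1))
goto([.43,-.20,.40],-3.4)
goto([.41,0.,.17],-3.4)
```

```text
[ 19.   -1.9  24.3  57.8  27.1  96.1 -36.8]
t 19.35 pos [ 0.2776 -0.5332  0.7083] rot [ 1.431e+02  4.000e-01 -1.000e-01] az -0.1 shift [ 0.1542 -0.4511  0.0458] turn 3.3 w 0.0233
t 19.35 pos [ 0.2776 -0.5332  0.7083] rot [ 1.431e+02  4.000e-01 -1.000e-01] az -0.1 shift [ 0.1357 -0.7491  0.11  ] turn 3.3 w 0.0233
```

Request:
{"fn": "drive_tool", "kwargs": {
  "moves": "0.03 -0.04 0.005 0 -1; 0.06 -0.08 0.01 0 -1; 0.085 -0.12 0.015 0 -1; 0.11 -0.16 0.02 0 -1; 0.13 -0.21 0.025 0 -1; 0.145 -0.26 0.03 0 -1; 0.15 -0.31 0.035 0 -1; 0.154 -0.36 0.04 0 -1"
}}

```text
time_s: 20.15
tool_pos: [0.4282, -0.2748, 0.4634]
tool_rot: [143.2, 0.4, -0.1]
force: [1.7, -0.4, -2.5]
grip_width: 0.0234
```

Run:
```python
from h import *
print(get_obs()["qpos"].round(1))
goto([.43,-.1,.30],-3.4)
goto([.41,0.,.17],-3.4)
```

```text
[  3.7  -9.5  -0.1  94.2  36.8  92.5 -83.8]
t 20.15 pos [ 0.4282 -0.2748  0.4634] rot [ 1.432e+02  4.000e-01 -1.000e-01] az -0.1 shift [ 0.0026 -0.2378  0.026 ] turn 3.3 w 0.0234
t 20.15 pos [ 0.4282 -0.2748  0.4634] rot [ 1.432e+02  4.000e-01 -1.000e-01] az -0.1 shift [-0.0166 -0.3958  0.0703] turn 3.3 w 0.0234
```

Request:
{"fn": "drive_tool", "kwargs": {
  "moves": "0.005 -0.05 0.01 0 -1; 0.005 -0.1 0.02 0 -1; 0.005 -0.15 0.025 0 -1; 0.005 -0.2 0.035 0 -1; 0.003 -0.25 0.045 0 -1; 0 -0.3 0.055 0 -1; 0 -0.35 0.063 0 -1; 0 -0.396 0.07 0 -1"
}}

```text
time_s: 20.95
tool_pos: [0.4263, -0.0024, 0.1721]
tool_rot: [143.2, 0.4, -0.2]
force: [1.4, -0.1, -1.8]
grip_width: 0.0236
```

Run:
```python
from h import *
print(get_obs()["qpos"].round(1))
goto([.43,0,.145],-3.4)
for c,b in(("side",(110,290,220,400)),("top",(110,280,130,330))):
    im,D=read_camera(c);np.save(f"/tmp/{c}2.npy",D);cv2.imwrite(f"pics/{c}2.png",cv2.resize(im[b[0]:b[1],b[2]:b[3],::-1],None,fx=3.5,fy=3.5,interpolation=cv2.INTER_CUBIC))
```

```text
[ -11.     4.8  -19.8  114.5   32.4   83.9 -131.3]
t 20.95 pos [ 0.4263 -0.0024  0.1721] rot [143.2   0.4  -0.2] az -0.2 shift [ 0.0039 -0.0182  0.0202] turn 3.2 w 0.0236
```

View pics/side2.png

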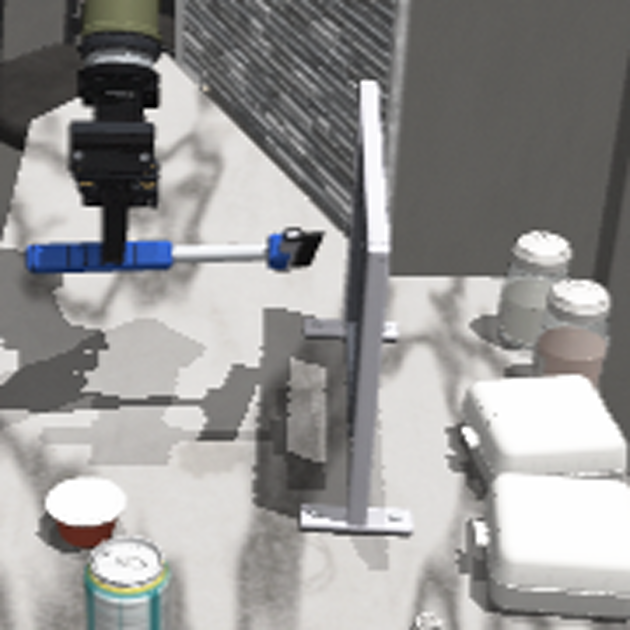

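View pics/top2.png

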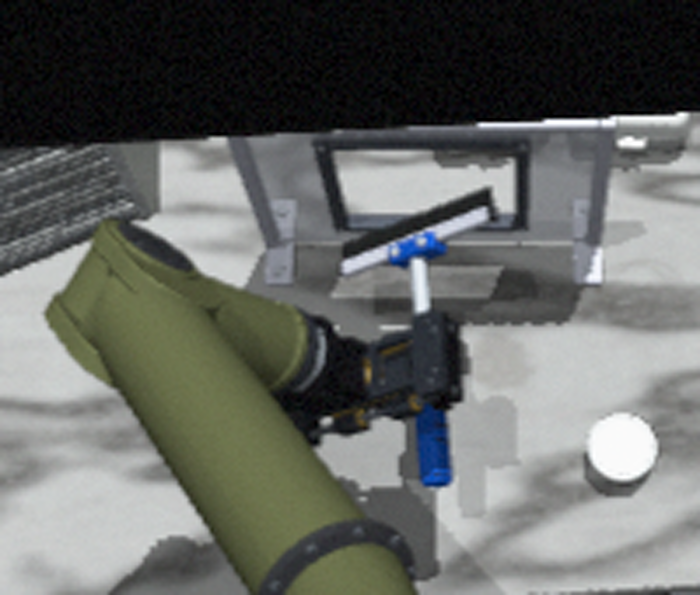

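Run:
```python
from h import *
D=np.load("/tmp/top2.npy")
for n,(a,b) in dict(blk=(417,247),barL=(350,268),barR=(485,213),rod=(419,290),tail=(435,470),hTL=(325,165),hBL=(340,210),hTR=(523,165),hBR=(523,205),hB=(420,226),hT=(420,146)).items():
    uv=(130+a/3.5,110+b/3.5);u,v=round(uv[0]),round(uv[1])
    w=D[v-1:v+2,u-1:u+2];w=w[w>0];print(n,[px2w("top",uv,d).round(3) for d in(w.min(),np.median(w))] if w.size else None)
D=np.load("/tmp/side2.npy")
for n,(a,b) in dict(rod=(220,252),blk=(280,250),handle=(60,258)).items():
    uv=(220+a/3.5,110+b/3.5);print(n,px2w("side",uv,dep(D,uv)).round(3))
```

```text
blk [array([0.568, 0.013, 0.197]), array([0.569, 0.013, 0.194])]
barL [array([0.575, 0.082, 0.138]), array([0.579, 0.083, 0.13 ])]
barR [array([ 0.58 , -0.052,  0.24 ]), array([ 0.581, -0.052,  0.236])]
rod [array([0.528, 0.013, 0.188]), array([0.53 , 0.014, 0.183])]
tail [array([0.352, 0.006, 0.188]), array([0.353, 0.006, 0.184])]
hTL [array([0.651, 0.097, 0.213]), array([0.655, 0.097, 0.206])]
hBL [array([0.65 , 0.093, 0.113]), array([0.657, 0.094, 0.097])]
hTR [array([ 0.638, -0.091,  0.217]), array([ 0.644, -0.092,  0.204])]
hBR [array([ 0.643, -0.092,  0.117]), array([ 0.646, -0.092,  0.11 ])]
hB [array([0.591, 0.01 , 0.194]), array([0.595, 0.01 , 0.185])]
hT [array([0.646, 0.004, 0.251]), array([0.65 , 0.005, 0.244])]
rod [ 0.523 -0.     0.186]
blk [ 0.577 -0.02   0.2  ]
handle [ 0.377 -0.009  0.181]
```

The tilted squeegee sits in front of the hatch. In the side crop the blade is at (300,250) and the guard at (370,300). In the top crop the bar runs from (345,268) to (490,210), and the hatch opening spans columns 340–518. I'll align it and measure again.

Request:
{"fn": "drive_tool", "kwargs": {
  "moves": "0.004 -0.006 0.013 0 -1; 0.009 -0.013 0.026 0 -1; 0.009 -0.013 0.026 0 -1; 0.009 -0.013 0.026 0 -1; 0.009 -0.013 0.026 0 -1; 0.009 -0.013 0.026 0 -1; 0.009 -0.013 0.026 0 -1; 0.009 -0.013 0.026 0 -1"
}}

```text
time_s: 21.85
tool_pos: [0.4358, -0.0091, 0.1459]
tool_rot: [143.1, 0.3, -0.2]
force: [-0.8, -1.0, -1.7]
grip_width: 0.0233
```

Run:
```python
from h import *
im,D=read_camera("top");np.save("/tmp/top3.npy",D);cv2.imwrite("pics/top3.png",cv2.resize(im[140:210,200:300,::-1],None,fx=7,fy=7,interpolation=cv2.INTER_CUBIC))
goto([.559,-.016,.143])
c=calibration("top");K=np.array(c["intrinsics"]);T=np.array(c["cam_to_world"])
v,u=np.mgrid[:420,:560];P=(np.stack([(u-K[0,2])/K[0,0]*D,-(v-K[1,2])/K[1,1]*D,-D,np.ones_like(D)],-1)@T.T)[...,:3]
m=(D>0)&(P[...,0]>.565)&(P[...,0]<.628)&(abs(P[...,1])<.12)&(P[...,2]>.07)&(P[...,2]<.25)
n,l=cv2.connectedComponents(m.astype(np.uint8));k=np.argmax(np.bincount(l[m]));q=P[l==k]
print(len(q),np.percentile(q,[1,50,99],axis=0).round(4))
q=q[np.argsort(q[:,1])];print(q[:6].round(3),q[-6:].round(3))
mid=(q[:,1].min()+q[:,1].max())/2;print("mid",mid)
```

```text
t 21.9 pos [ 0.4357 -0.0091  0.1458] rot [143.1   0.4  -0.2] az -0.2 shift [0.1233 0.0039 0.0055] turn 0 w 0.0237
510 [[ 0.5696 -0.0737  0.1076]
 [ 0.5988 -0.0029  0.169 ]
 [ 0.6224  0.0739  0.2195]]
[[ 0.596 -0.077  0.216]
 [ 0.593 -0.077  0.213]
 [ 0.591 -0.077  0.21 ]
 [ 0.598 -0.074  0.22 ]
 [ 0.594 -0.074  0.22 ]
 [ 0.59  -0.074  0.22 ]] [[0.61  0.074 0.104]
 [0.585 0.074 0.109]
 [0.596 0.077 0.11 ]
 [0.601 0.077 0.109]
 [0.593 0.077 0.109]
 [0.59  0.078 0.107]]
mid 0.00014823770915144835
```

View pics/top3.png

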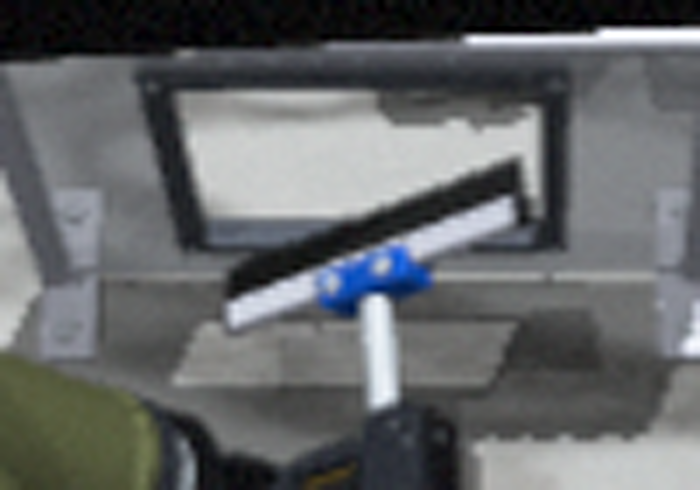

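Request:
{"fn": "drive_tool", "kwargs": {
  "moves": "0.01 -0.005 0.003 0 -1; 0.03 -0.005 0.003 0 -1; 0.05 -0.005 0.003 0 -1; 0.07 -0.005 0.003 0 -1; 0.09 -0.005 0.003 0 -1; 0.11 -0.005 0.003 0 -1; 0.125 -0.005 0.003 0 -1; 0.125 -0.005 0.003 0 -1"
}}

```text
time_s: 22.7
tool_pos: [0.5624, -0.0078, 0.1384]
tool_rot: [143.1, 0.4, -0.3]
force: [-0.0, 0.1, -1.3]
grip_width: 0.0235
```

Run:
```python
from h import *
o=get_obs();print(o["force"],o["wrist_torque"])
for c,b,f in(("side",(110,290,220,400),3.5),("top",(130,220,180,310),6)):
    im,D=read_camera(c);np.save(f"/tmp/{c}4.npy",D);cv2.imwrite(f"pics/{c}4.png",cv2.resize(im[b[0]:b[1],b[2]:b[3],::-1],None,fx=f,fy=f,interpolation=cv2.INTER_CUBIC))
goto([.559,-.016,.143])
```

```text
[-0.01214432  0.148144   -1.26834539] [ 0.94463186  0.09405067 -0.02324678]
t 22.8 pos [ 0.5603 -0.0073  0.1384] rot [143.1   0.5  -0.2] az -0.2 shift [-0.0013  0.0097  0.0015] turn 0 w 0.0233
```

View pics/side4.png

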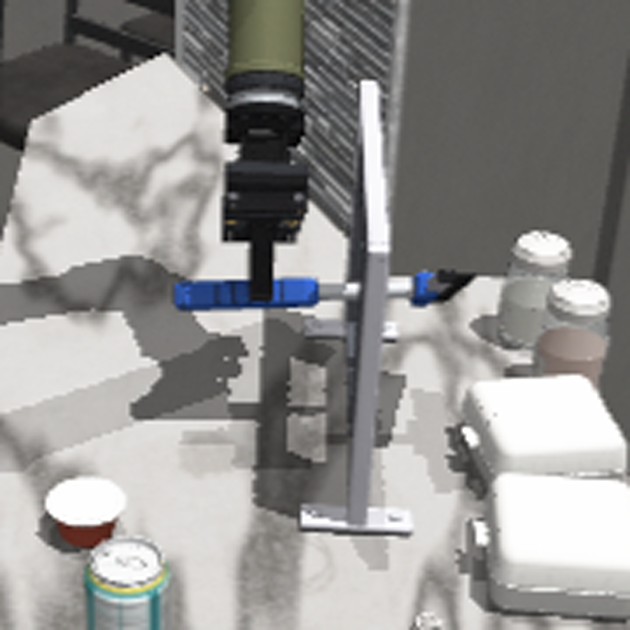

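View pics/top4.png

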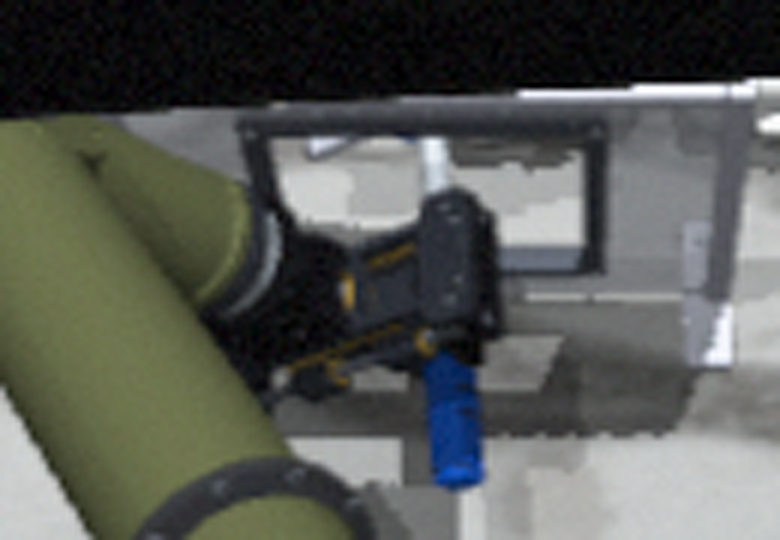

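Run:
```python
from h import *
D=np.load("/tmp/side4.npy")
for a,b in((418,290),(428,287),(440,290),(452,284),(465,277),(400,288)):
    uv=(220+a/3.5,110+b/3.5);print(a,b,px2w("side",uv,dep(D,uv)).round(3))
D=np.load("/tmp/top4.npy")
for a,b in((312,152),(322,147),(330,142),(435,160)):
    uv=(180+a/6,130+b/6);print(a,b,px2w("top",uv,dep(D,uv)).round(3))
```

```text
418 290 [ 0.705 -0.02   0.161]
428 287 [ 0.713 -0.026  0.168]
440 290 [ 0.727 -0.012  0.157]
452 284 [ 0.734 -0.029  0.173]
465 277 [ 0.742 -0.045  0.189]
400 288 [ 0.691 -0.005  0.154]
312 152 [0.715 0.075 0.096]
322 147 [0.713 0.069 0.106]
330 142 [0.715 0.063 0.109]
435 160 [ 0.676 -0.     0.154]
```

The blade is through: block at side crop (428,287), rod crossing the panel, and the bar's left end in the top view at (312,152). The gap to the guard is about 45 mm. I'll let it settle, then hand it in.

Request:
{"fn": "drive_tool", "kwargs": {
  "moves": "0 0 0 0 -1; 0 0 0 0 -1; 0 0 0 0 -1; 0 0 0 0 -1; 0 0 0 0 -1; 0 0 0 0 -1; 0 0 0 0 -1; 0 0 0 0 -1"
}}

```text
time_s: 23.6
tool_pos: [0.5606, -0.0075, 0.1393]
tool_rot: [143.1, 0.4, -0.2]
force: [0.5, 0.4, -1.5]
grip_width: 0.0232
```

Run:
```python
from h import *
o=get_obs();print(o["force"],np.abs(o["joint_velocities"]).max());goto([.56,-.0078,.138]);print(sign_off())
```

```text
[ 0.5294999   0.44917545 -1.45049752] 0.11780107049214976
t 23.6 pos [ 0.5606 -0.0075  0.1393] rot [143.1   0.4  -0.2] az -0.2 shift [-0.0005 -0.0005  0.0012] turn 0 w 0.0232
the job is handed in; nothing more can be done
None
```

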